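# Hang the order board and hold a clip open on it

### The arm

A 6-joint arm with a two-finger parallel gripper is mounted at the origin on the work surface. World frame = base frame: x ahead of the robot, y to its left, z up, the work surface at z = 0. Lengths are in m, angles in rad, forces in N, time in s.
With the tool pointing down it reaches from about 0.225 to 0.875 m from the base axis. Payload 3.4 kg.
Tool frame: the origin (TCP) lies midway between the tips of the shut fingers; the grasp point (between the pads) lies 19 mm behind it (manip.grip_point_offset is the distance from the TCP to the grasp point, in m); z points along the fingers, y is the line along which they close (so a half turn about z gives the same grasp; the last joint's range is limited). The gripper opens to 85 mm and grips with 20 to 120 N. Pads are 22 mm wide; open, the fingers measure 114 mm over their backs; the gripper's body (76 mm by 85 mm) begins 54 mm behind the grasp point. The pads swing forward as they close: fully open they stand 13 mm farther back than shut.
Start: joints at [-1.313, 0.276, 1.505, -0, 1.361, -0.121], TCP at [0.213, -0.534, 0.231] pointing down, gripper open.
Joint ranges: [-2.89, 2.89], [-0.75, 2.08], [0.22, 2.7], [-1.18, 4.32], [0.11, 2.71], [-2.7, 2.7]. Speed limits (rad/s): [2.57, 2.57, 3.14, 3.14, 3.14, 3.14].

### API

Orientations are given as a unit quaternion [w, x, y, z].
In Python, from rig import manip gives the robot as it stands.
- The arm moves only by the shell command python3 -m handwheel 'ROWS' [FORCE]. ROWS is JSON, a list of rows, each an object with "translation": the shift along the tool's x, y, z in m, a list of three; "angular": the turn, a rotation vector about the tool's x, y, z in degrees, a list of three; "hand": the closure, from 0 (fully open) to 1 (shut). A call has 1 to 10 rows; each row shifts and turns the commanded pose from where the row before left it, along the tool's axes as they then stand; what a row does not reach is not made up. A row lasts 1/12 s, in which the tool goes at most 41.7 mm and 7.16 degrees, less where a joint would pass 70% of its speed; a pose out of reach is approached as far as the arm can. A call with a gripper value outside its range is refused whole. The fingers move at their own pace and stop on an object; FORCE is the grip in N (left out, the last holds). Time passes only in rows, so rows that do not move let the fingers close. It gives the time, the measured TCP pose, the force, the opening and the grip force at its end, in the units of the state.
- manip.get_state(): the state, without advancing time (a new reading comes with each control period).
- manip.get_image(name): name is "side" or "top"; returns the picture (480x640x3 uint8, red, green, blue); there is no depth.
- manip.camera_info(name): a dict with "camera_matrix" (3x3 intrinsics, pixels), "eye" and "orientation" of the camera in the world. Camera axes: x right, y down, z forward; pixel columns grow to the right and rows downward; lengths in m; the calibration is good to about 2 mm. A picture is of the moment at which its call begins. camera_info takes no time and is no camera call.
- manip.sign_off(): hands the job in; it is judged then, once.
The state is a dict: "clock": time; "qpos": joint angles; "qd": joint speeds; "effort": joint torques, N m; "position": TCP position; "ee_rot": TCP orientation; "contact_force": force on the tool from outside, world axes, zero at the start; "moment": the same for the moment, N m; "width": finger opening in m; "gripper_force": force on a finger pad.
Only numpy, scipy, OpenCV 4.12 (cv2) and the standard library are available. Lean on these libraries where they do the work, as an engineer would, in place of code of your own. Each camera call takes 0.05 s, during which the arm holds its last target. There are 200 camera calls.

### The job

Take the white order board out of its slotted rack, hang it by its hole on the peg of the stand and let go of it so that it hangs there freely. Then pinch the ears of the red spring clip to take it off its rail, and hold it wide open around the hanging board's top edge at the blue mark, the jaw tips well down over the edge (about 15 mm) on either side but clear of both faces, ready for a slip to be slid in; finish like that, still squeezing the clip - do not let go. Leave the bottles, jar, carton, mortar and spatula where they are.

Things in the scene. Friction and masses are not known exactly. Their poses are not given: they have to be found in the camera images.
- board: white order board, 4 mm thick (x), 150 mm wide (y), 105 mm tall (z), about 90 g, with a round 16 mm hole and a pale wooden tab on its top edge. Origin: centre of the hole, mid-thickness; z up. The plate runs from z = -85 to +20 mm (top edge); the tab is 12 mm thick (x), 36 mm wide (y), z = 18 to 56 mm. At the start it stands tab up in the rack's slot, leaning up to about 3 degrees
- board_tab (a point): middle of the wooden tab, 42 mm above the hole's centre: where to pinch it (12 mm, across the board's faces)
- board_mark (a point): middle of the blue mark on the board's top edge (a blue patch 30 mm wide on both faces, reaching 14 mm down from the edge), 46 mm along the board's +y from the middle and 20 mm above the hole's centre
- rack: fixed blue rack with a slot along its y holding the board's bottom edge: foot 70 x 172 mm, two walls 120 mm long, 6 mm apart, tops 55 mm above the table, slot 45 mm deep with its floor at 10 mm, end stops 30 mm high. Origin: centre of its underside, z up
- stand: fixed stand: dark foot 120 x 120 x 12 mm (x = -80 to +40 mm), aluminium column 22 mm wide and 140 mm tall, and one round steel peg 8 mm thick that sticks out of the column along the stand's -x, rising 6 degrees to its free end. Origin: on the table below the column's front face, z up
- peg_tip (a point): the free end of the peg, on its axis, about 138 mm above the table
- peg_root (a point): where the peg's axis leaves the column's front face, about 130 mm above the table; the peg is about 74 mm long from root to tip
- peg_mid (a point): middle of the peg, on its axis
- rail: fixed rail that the clip bites on at the start: grey foot 90 x 170 x 12 mm with an upright aluminium plate 4 mm thick and 160 mm long (its y), top edge 100 mm above the table. Origin: centre of its underside, z up
- clip: red spring clip, 26 mm wide (y), 70 g: two halves on a 10 mm pin. Origin: on the pin's axis, in the half on the +x side; z up. Shut: jaws reach 34 mm below, 12 mm over their outsides; ears rise 42 mm, spreading 0.32 rad each to about 40 mm over their outsides. It starts with its pin on the rail's edge (105 mm up), jaws biting the plate, ears up. Pinch ears along x; each half turns half the joint
- clip_arm (a joint): angle in rad by which the clip is open: 0 as it bites the rail's 4 mm plate (jaw tips 4 mm apart), 0.51 with the ears squeezed to 18 mm over their outsides (jaw tips 21 mm apart), 0.64 with them parallel (13.5 mm; tips 25 mm), 0.80 at the stop. The spring shuts it: squeezing the ears takes about 3 N to start, 8 to 13 N wide open
- jaw_a (a point): inner side of the jaw tip of the clip's own half (+x side), 34 mm below the pivot when shut
- jaw_b (a point): inner side of the jaw tip of the other half (-x side)
- ear_a (a point): outer side of the ear of the clip's own half, 34 mm above the pivot when shut
- ear_b (a point): outer side of the ear of the other half
- bottle1: loose amber dropper bottle with blue cap, 36 mm wide, 85 mm tall; not to be disturbed. Origin at the centre of its underside
- bottle2: loose amber dropper bottle with blue cap, 36 mm wide, 80 mm tall; not to be disturbed. Origin at the centre of its underside
- bottle3: loose amber dropper bottle with blue cap, 36 mm wide, 90 mm tall; not to be disturbed. Origin at the centre of its underside
- jar: loose white jar with blue lid, 68 mm wide, 75 mm tall; not to be disturbed. Origin at the centre of its underside
- carton: loose white and blue carton, 50 x 75 x 70 mm tall; not to be disturbed. Origin at the centre of its underside
- mortar: loose brass mortar bowl, 84 mm wide, 62 mm tall; not to be disturbed. Origin at the centre of its underside
- spatula: loose spatula lying flat, 160 mm long; not to be disturbed. Origin at the middle of its length, underside
Things that resemble listed ones, but are neither listed nor needed, are in the scene too. There is more than one size of the clip; the one meant has the size given above.

How it is judged:
On the way:
1. the board hangs by its hole on the peg, let go, while the clip is still on its rail (x of board in the frame of stand between -0.07 and -0.004 m and y of board in the frame of stand between -0.009 and 0.009 m and z of board in the frame of peg_mid between -0.013 and 0.004 m and angle between board's own z axis and vertical below 0.3 rad and contact force between the fingers and board below 0.1 N and contact force between board and stand above 0.2 N and linear speed of board below 0.05 m/s and distance of clip from where it was at the start of the episode below 0.02 m), for 0.2 s.
At the end, for the whole second after the job is handed in: Board hangs still on the peg, untouched by fingers. Fingers hold the clip still, open over 0.40 rad; jaw tips on either side of the board, 2 mm or more clear of the faces, 5-26 mm below its top edge, within 16 mm of the blue mark's middle; under 0.3 N on the board, none on the stand (x of board in the frame of stand between -0.07 and -0.004 m and y of board in the frame of stand between -0.009 and 0.009 m and z of board in the frame of peg_mid between -0.013 and 0.004 m and angle between board's own z axis and vertical below 0.3 rad and contact force between the fingers and board below 0.1 N and contact force between board and stand above 0.2 N and linear speed of board below 0.05 m/s and value of joint clip_arm above 0.4 rad and contact force between the fingers and clip above 2 N and contact force between clip and board below 0.3 N and contact force between clip and stand below 0.1 N and linear speed of clip below 0.03 m/s and z of jaw_a in the frame of board between -0.006 and 0.015 m and y of jaw_a in the frame of board between 0.03 and 0.062 m and z of jaw_b in the frame of board between -0.006 and 0.015 m and y of jaw_b in the frame of board between 0.03 and 0.062 m and ((x of jaw_a in the frame of board above 0.004 m and x of jaw_b in the frame of board below -0.004 m) or (x of jaw_b in the frame of board above 0.004 m and x of jaw_a in the frame of board below -0.004 m))); the arm keeps its last pose, push and grip.
It fails at once if a bystander (bottle, jar, carton, mortar, spatula) is pushed more than 25 mm or a standing one tipped over (distance of any of bottle1, bottle2, bottle3, jar, carton, mortar, spatula from where it was at the start of the episode above 0.025 m or angle between any of bottle1, bottle2, bottle3, jar, carton, mortar's own z axis and vertical above 0.6 rad).
It also fails if it takes over 58 s, if anything falls off the work surface, if the arm or the gripper's body presses on something with over 40 N, if the wrist force passes 120 N, or if a joint passes its speed limit or range.

## Working session

There is one attempt and no reset: what is moved stays moved. The work goes in short steps, Python scripts to look and compute and a shell command to move; the robot and the scene stay as the last step left them, time stands still between calls to the robot, and variables do not carry over. Pictures are saved under pics/ and viewed, at most 10 in all, crops included, and the job is handed in when it is done.

```bash
ls; mkdir -p pics
python3 - <<'E'
from rig import manip
import cv2,numpy as np
for n in("side","top"):
    im=manip.get_image(n); cv2.imwrite(f"pics/{n}0.png",im[:,:,::-1]); c=manip.camera_info(n); print(n,c)
print(manip.get_state())
E
```

```text
pics
side {'camera_matrix': array([[433.75237058,   0.        , 323.78917136],
       [  0.        , 433.75237058, 242.04023053],
       [  0.        ,   0.        ,   1.        ]]), 'eye': array([0.39385878, 0.7014137 , 0.51536537]), 'orientation': array([ 0.05031625, -0.10249312,  0.86549223, -0.48773623])}
top {'camera_matrix': array([[463.6976194 ,   0.        , 316.46282751],
       [  0.        , 463.6976194 , 245.29715837],
       [  0.        ,   0.        ,   1.        ]]), 'eye': array([ 0.51710589, -0.01272735,  0.95219521]), 'orientation': array([ 0.02534278, -0.69968505,  0.71372572, -0.01985403])}
{'clock': 0.1, 'qpos': array([-1.31298670e+00,  2.76515647e-01,  1.50600915e+00,  2.85801005e-05,
        1.36071024e+00, -1.20983392e-01]), 'qd': array([ 3.10035400e-04, -1.98003529e-03, -1.51825446e-03, -4.86187100e-05,
       -8.95611724e-05,  3.43698379e-04]), 'effort': array([ 1.50686123e-03, -4.17697978e+01, -2.46406496e+01, -9.85051042e-05,
        5.86952592e-03,  4.96497648e-06]), 'position': array([ 0.21252587, -0.53377065,  0.23053436]), 'ee_rot': array([-8.20226011e-04,  9.82118263e-01,  1.88263229e-01, -4.21957608e-05]), 'contact_force': array([ 0.00827287, -0.49284549, -0.8155841 ]), 'moment': array([-0.0346512 , -0.02019386,  0.0298411 ]), 'gripper_force': 0.0, 'width': 0.08541115576022727}
```

View pics/side0.png

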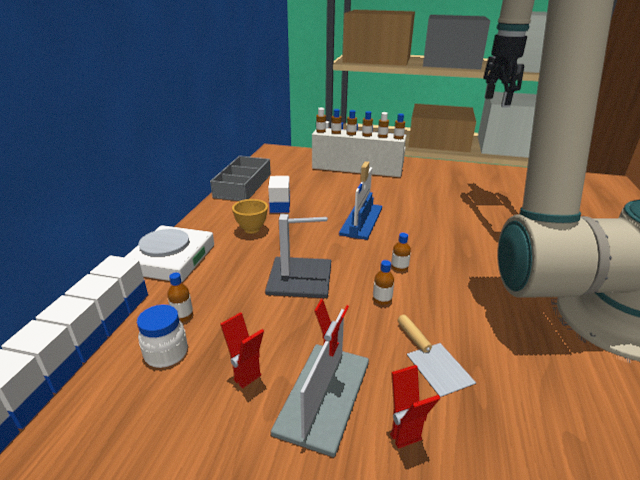

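View pics/top0.png

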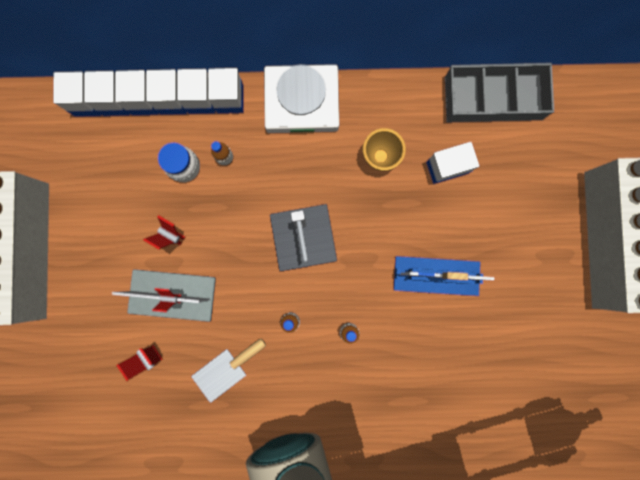

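The clip that bites the rail (top 167,298 / side 330,325) is the candidate. The red clips at top (163,234) and (140,360) stand on the table, so they look like decoys. Next I enlarge to confirm this and measure.

```bash
cat > h.py <<'E'
import numpy as np,cv2
from rig import manip
from scipy.spatial.transform import Rotation as R
from scipy.optimize import least_squares
C={}
for n in("side","top"):
    c=manip.camera_info(n);q=c["orientation"]; C[n]=(c["camera_matrix"],R.from_quat(np.r_[q[1:],q[0]]),c["eye"])
def proj(n,P):
    K,r,e=C[n]; p=r.inv().apply(np.atleast_2d(P)-e)@K.T; return p[:,:2]/p[:,2:]
def onz(n,uv,z):
    K,r,e=C[n]; d=r.apply(np.linalg.inv(K)@np.r_[uv,1]); return e+d*(z-e[2])/d[2]
def tri(s,t):
    f=lambda P:np.r_[proj("side",P)[0]-s,proj("top",P)[0]-t]
    o=least_squares(f,[.5,0,.1]); return o.x,abs(o.fun).max()
def pan(im,x0,y0,w,h,s):
    c=cv2.resize(im[y0:y0+h,x0:x0+w],None,fx=s,fy=s,interpolation=cv2.INTER_CUBIC)
    for x in range((x0+9)//10*10,x0+w,10):
        cv2.line(c,((x-x0)*s,0),((x-x0)*s,6),(0,255,0),1)
        if x%20==0: cv2.putText(c,str(x),((x-x0)*s+1,16),0,.35,(0,255,255),1)
    for y in range((y0+9)//10*10,y0+h,10):
        cv2.line(c,(0,(y-y0)*s),(6,(y-y0)*s),(0,255,0),1); cv2.putText(c,str(y),(7,(y-y0)*s+4),0,.35,(0,255,255),1)
    return c
E
python3 - <<'E'
import cv2,numpy as np
from h import *
t=cv2.imread("pics/top0.png");s=cv2.imread("pics/side0.png")
cv2.imwrite("pics/c1.png",np.vstack([np.hstack([pan(t,386,240,114,66,4)[:,:400],np.zeros((264,0,3),np.uint8),pan(t,260,200,100,66,4)]),np.hstack([pan(t,106,264,116,66,4)[:,:400],pan(t,400,240,100,66,4)])]))
cv2.imwrite("pics/c2.png",np.hstack([pan(s,334,150,66,100,4),pan(s,262,205,70,100,4)[:,:264],pan(s,270,290,66,100,4)])[:,:792])
cv2.imwrite("pics/c3.png",np.hstack([pan(s,290,290,70,100,6)[:,:400],pan(s,215,300,66,100,6)]))
for P in([.7,-.3,.1],[.5,0,.1],[.3,.3,.1]): print(proj("top",P),proj("side",P))
E
```

```text
[[473.22934133 173.1165454 ]] [[293.7667468  168.34665243]]
[[313.60385147 284.43639358]] [[350.2986674  235.89561474]]
[[149.92296968 398.58439667]] [[467.85643565 376.36325095]]
```

View pics/c1.png

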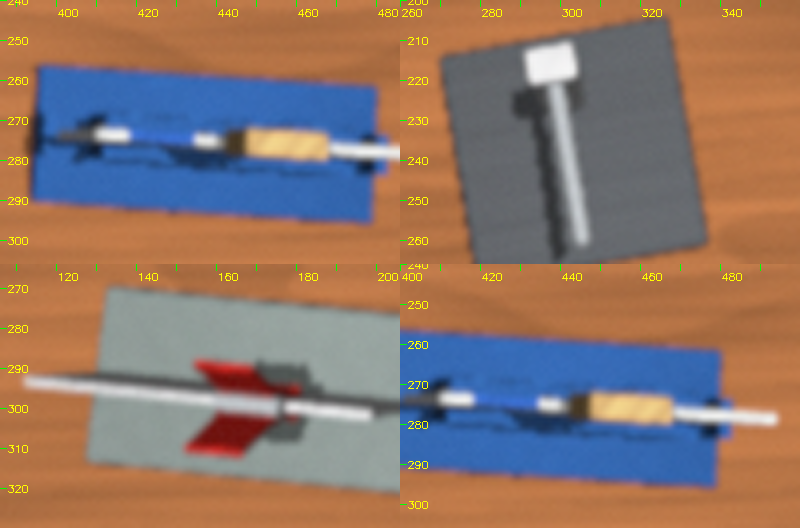

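View pics/c2.png

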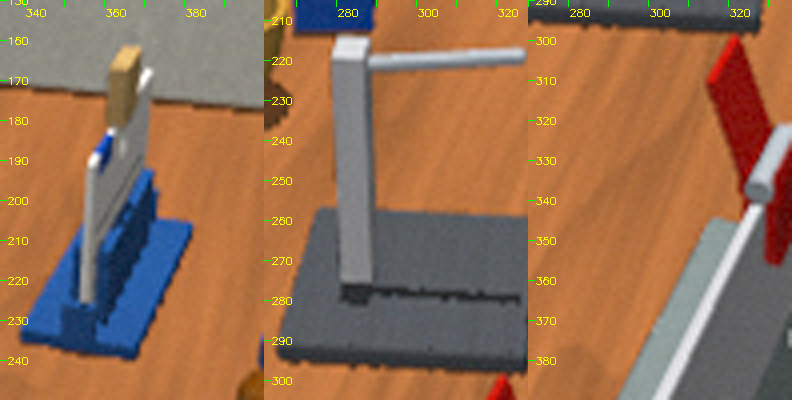

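View c3.

View pics/c3.png

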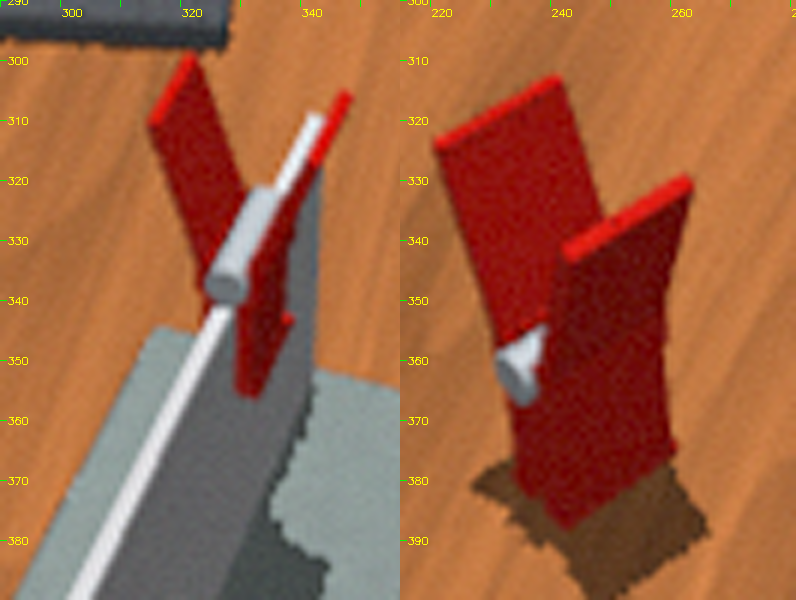

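Run:
```python
from h import *
np.set_printoptions(precision=4,suppress=True)
for k,s,t in [("brd+y",(357,188),(401,273.7)),("brd-y",(371.5,167),(494,278.5)),("tabmid",(363.8,164),(457.8,276.2)),("tip",(327,218.7),(305.5,260.5)),("root",(289,220.7),(298.7,221)),
 ("earA+y",(315,310),(154.7,288.7)),("earA-y",(322,299),(169.7,290)),("earB+y",(340,317),(152.7,310)),("earB-y",(346,305),(166.7,311.7)),("pin+y",(327.7,338),(160,298)),("pin-y",(334,322),(177,299.5))]:
    print(k,*tri(s,t))
for k,uv,z in [("brd+y",(401,273.7),.115),("brd-y",(494,278.5),.115),("tab",(457.8,276.2),.151),("rackfoot",(395.3,256.3),.01),("",(480,261.5),.01),("",(478.5,295.7),.01),("",(394,290.5),.01),
 ("standfoot",(270,214.5),.012),("",(327,203.7),.012),("",(336.7,260.7),.012),("tip",(305.5,260.5),.138),("root",(298.7,221),.130),("rail",(112,293.7),.1),("rail",(198.5,301.5),.1),("foot",(133,270),.012),("",(128,313.5),.012)]:
    print(k,onz("top",uv,z))
```

```text
brd+y [ 0.5156 -0.1555  0.1293] 0.6047886571797108
brd-y [ 0.5046 -0.3246  0.1142] 0.009849756137271015
tabmid [ 0.5119 -0.2493  0.1494] 1.2689983008799004
tip [0.5429 0.0129 0.1378] 0.0022991543906414336
root [0.6133 0.0238 0.1299] 0.3140238128853525
earA+y [0.4994 0.2759 0.145 ] 0.29801808113234074
earA-y [0.4963 0.2501 0.1438] 0.1069827119104616
earB+y [0.4643 0.28   0.1439] 1.2763583815287234
earB-y [0.461  0.2554 0.1446] 1.2929669425977863
pin+y [0.4809 0.2806 0.1042] 0.010978986866746254
pin-y [0.4785 0.2492 0.1057] 0.45560179441690707
brd+y [ 0.5165 -0.1578  0.115 ]
brd-y [ 0.5046 -0.3242  0.115 ]
tab [ 0.5103 -0.249   0.151 ]
rackfoot [ 0.5519 -0.1656  0.01  ]
 [ 0.5379 -0.3366  0.01  ]
 [ 0.4691 -0.3307  0.01  ]
 [ 0.4828 -0.1609  0.01  ]
standfoot [0.6423 0.0876 0.012 ]
 [ 0.6621 -0.0292  0.012 ]
 [ 0.5453 -0.0464  0.012 ]
tip [0.5429 0.0129 0.138 ]
root [0.6139 0.024  0.13  ]
rail [0.4902 0.3705 0.1   ]
rail [0.473  0.2114 0.1   ]
foot [0.5346 0.3676 0.012 ]
 [0.447  0.3773 0.012 ]
```

```bash
cat >> h.py <<'E'
np.set_printoptions(precision=4,suppress=True)
def go(p,yaw_y):
    """tool-axis shift (mm) now, and turn (deg), to bring TCP to p with tool down, tool y at yaw"""
    s=manip.get_state();q=s["ee_rot"];r=R.from_quat(np.r_[q[1:],q[0]])
    y=np.array([np.cos(yaw_y),np.sin(yaw_y),0]);z=np.array([0,0,-1.]);w=R.from_matrix(np.c_[np.cross(y,z),y,z])
    print("t",round(s["clock"],2),"pos",s["position"],"w",s["width"],"gf",s["gripper_force"],"F",s["contact_force"])
    print("shift mm",r.inv().apply(np.array(p)-s["position"])*1e3,"turn",np.degrees((r.inv()*w).as_rotvec()))
E
python3 -c "
from h import *
go([.511,-.249,.22],-.082)"
```

```text
t 0.1 pos [ 0.2125 -0.5338  0.2305] w 0.08541115576022727 gf 0.0 F [ 0.0083 -0.4928 -0.8156]
shift mm [ 382.6204 -154.1931   10.8717] turn [ -0.0763  -0.0633 -63.5988]
```

```bash
python3 -m handwheel '[{"translation":[0.030,-0.012,0],"angular":[0,0,0],"hand":0},{"translation":[0.030,-0.012,0],"angular":[0,0,0],"hand":0},{"translation":[0.030,-0.012,0],"angular":[0,0,0],"hand":0},{"translation":[0.030,-0.012,0],"angular":[0,0,0],"hand":0},{"translation":[0.030,-0.012,0],"angular":[0,0,0],"hand":0},{"translation":[0.030,-0.012,0],"angular":[0,0,0],"hand":0},{"translation":[0.030,-0.012,0],"angular":[0,0,0],"hand":0},{"translation":[0.030,-0.012,0],"angular":[0,0,0],"hand":0},{"translation":[0.030,-0.012,0],"angular":[0,0,0],"hand":0},{"translation":[0.030,-0.012,0],"angular":[0,0,0],"hand":0}]' 30 | tail -c 600
python3 -m handwheel '[{"translation":[0,0,0],"angular":[0,0,-6.4],"hand":0},{"translation":[0,0,0],"angular":[0,0,-6.4],"hand":0},{"translation":[0,0,0],"angular":[0,0,-6.4],"hand":0},{"translation":[0,0,0],"angular":[0,0,-6.4],"hand":0},{"translation":[0,0,0],"angular":[0,0,-6.4],"hand":0},{"translation":[0,0,0],"angular":[0,0,-6.4],"hand":0},{"translation":[0,0,0],"angular":[0,0,-6.4],"hand":0},{"translation":[0,0,0],"angular":[0,0,-6.4],"hand":0},{"translation":[0,0,0],"angular":[0,0,-6.4],"hand":0},{"translation":[0,0,0],"angular":[0,0,-6.0],"hand":0}]' | tail -c 600
python3 -c "
from h import *
go([.511,-.249,.22],-.082)"
```

```text
clock: 0.93
position: [0.4477, -0.3104, 0.2309]
ee_rot: [-0.0, 0.982, 0.188, -0.0]
contact_force: [-0.3, -0.5, -0.2]
width: 0.0856
gripper_force: 0.0
clock: 1.77
position: [0.4467, -0.3116, 0.2308]
ee_rot: [-0.001, 0.734, 0.68, -0.0]
contact_force: [0.5, -0.1, 0.2]
width: 0.0854
gripper_force: 0.0
t 1.77 pos [ 0.4467 -0.3116  0.2308] w 0.0854339066491562 gf 0.0 F [ 0.4531 -0.075   0.1889]
shift mm [67.292  59.2954 10.7947] turn [-0.0503 -0.0359  0.313 ]
```

```bash
python3 -m handwheel '[{"translation":[0.017,0.015,0.0],"angular":[0,0,0.3],"hand":0},{"translation":[0.017,0.015,0.005],"angular":[0,0,0],"hand":0},{"translation":[0.017,0.015,0.006],"angular":[0,0,0],"hand":0},{"translation":[0.016,0.014,0],"angular":[0,0,0],"hand":0},{"translation":[0,0,0],"angular":[0,0,0],"hand":0},{"translation":[0,0,0],"angular":[0,0,0],"hand":0}]' >/dev/null
python3 - <<'E'
from h import *
go([.511,-.249,.123],-.082)
t=manip.get_image("top")[:,:,::-1];s=manip.get_image("side")[:,:,::-1]
cv2.imwrite("pics/d1.png",np.hstack([pan(t,400,210,100,100,4),pan(s,320,110,100,100,4)]))
E
```

```text
t 2.27 pos [ 0.5117 -0.2494  0.2197] w 0.08540017441693823 gf 0.0 F [-0.9601 -0.0281  0.0967]
shift mm [ 0.3663 -0.5732 96.6874] turn [-0.0771 -0.0082 -0.1827]
```

View pics/d1.png

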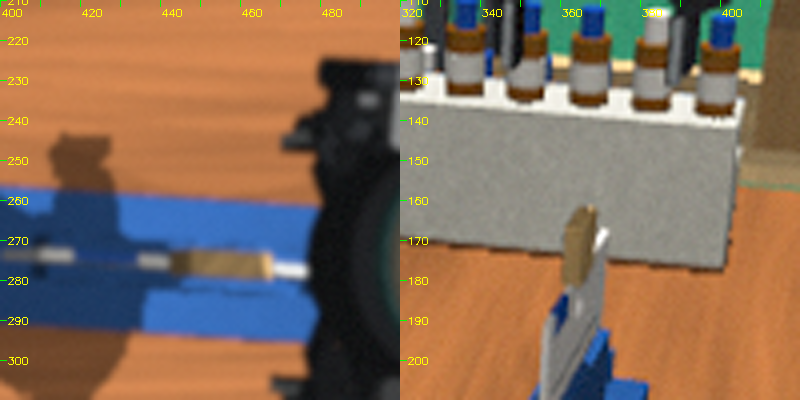

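```bash
python3 -m handwheel '[{"translation":[0,0,0.03],"angular":[0,0,0],"hand":0},{"translation":[0,0,0.03],"angular":[0,0,0],"hand":0},{"translation":[0,0,0.025],"angular":[0,0,0],"hand":0},{"translation":[0,0,0.012],"angular":[0,0,0],"hand":0.4},{"translation":[0,0,0],"angular":[0,0,0],"hand":0.7},{"translation":[0,0,0],"angular":[0,0,0],"hand":0.75},{"translation":[0,0,0],"angular":[0,0,0],"hand":0.8},{"translation":[0,0,0],"angular":[0,0,0],"hand":0.85},{"translation":[0,0,0],"angular":[0,0,0],"hand":0.9},{"translation":[0,0,0],"angular":[0,0,0],"hand":1}]' 40
python3 -m handwheel '[{"translation":[0,0,0],"angular":[0,0,0],"hand":1},{"translation":[0,0,0],"angular":[0,0,0],"hand":1},{"translation":[0,0,0],"angular":[0,0,0],"hand":1},{"translation":[0,0,0],"angular":[0,0,0],"hand":1}]' 40
```

```text
clock: 3.2
position: [0.5122, -0.2509, 0.1249]
ee_rot: [0.002, 0.737, 0.676, 0.0]
contact_force: [-0.4, -0.4, 4.0]
width: 0.0112
gripper_force: 39.6
clock: 3.53
position: [0.5123, -0.2509, 0.1249]
ee_rot: [0.002, 0.737, 0.676, 0.0]
contact_force: [-0.6, 0.1, 6.3]
width: 0.0114
gripper_force: 40.0
```

```bash
python3 -m handwheel '[{"translation":[0,0,-0.006],"angular":[0,0,0],"hand":1},{"translation":[0,0,-0.012],"angular":[0,0,0],"hand":1},{"translation":[0,0,-0.012],"angular":[0,0,0],"hand":1},{"translation":[0,0,-0.012],"angular":[0,0,0],"hand":1},{"translation":[0,0,-0.012],"angular":[0,0,0],"hand":1},{"translation":[0,0,-0.012],"angular":[0,0,0],"hand":1},{"translation":[0,0,-0.012],"angular":[0,0,0],"hand":1},{"translation":[0,0,-0.012],"angular":[0,0,0],"hand":1},{"translation":[0,0,-0.005],"angular":[0,0,0],"hand":1},{"translation":[0,0,0],"angular":[0,0,0],"hand":1}]'
python3 - <<'E'
from h import *
go([.48,.003,.22],.157)
t=manip.get_image("top")[:,:,::-1];s=manip.get_image("side")[:,:,::-1]
cv2.imwrite("pics/d2.png",np.hstack([pan(t,390,210,100,140,4),pan(s,310,90,100,140,4)]))
E
```

```text
clock: 4.37
position: [0.5121, -0.2504, 0.2196]
ee_rot: [0.001, 0.737, 0.676, 0.0]
contact_force: [-0.3, 0.2, -1.4]
width: 0.0111
gripper_force: 39.1
t 4.37 pos [ 0.5121 -0.2504  0.2196] w 0.011141136479755636 gf 39.12994086742401 F [-0.3301  0.2003 -1.4215]
shift mm [249.6057 -54.0264  -0.8164] turn [  0.1224   0.0795 -13.9804]
```

View pics/d2.png

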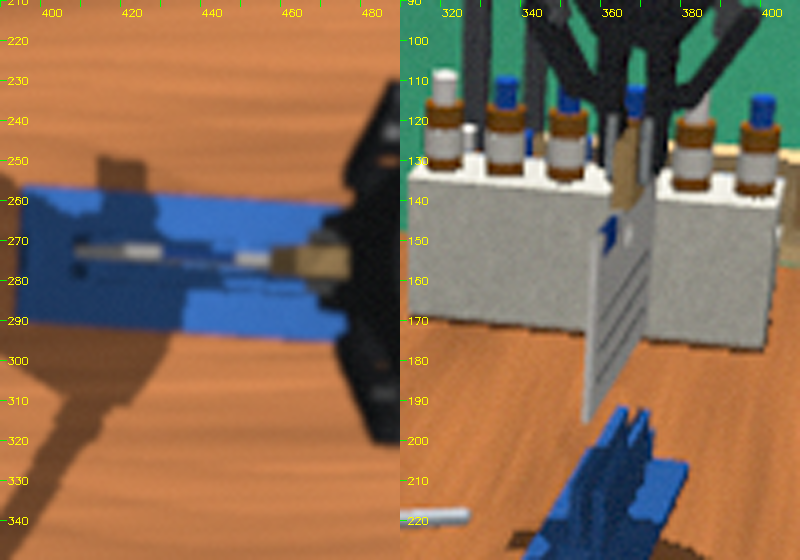

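Run:
```python
from h import *
s=manip.get_state();q=s["ee_rot"];r=R.from_quat(np.r_[q[1:],q[0]]);p=s["position"]
X=r.as_matrix(); print(X)
bx=np.array([X[0,1],X[1,1],0]);by=np.array([-bx[1],bx[0],0])
for dy in (0,.003):
    h=p+[0,0,-.030]+dy*by
    for n,v in [("hole",(0,0,0)),("top+y",(0,.075,.02)),("bot+y",(0,.075,-.085)),("bot-y",(0,-.075,-.085)),("tab+y top",(0,.018,.056))]:
        P=h+v[0]*bx+v[1]*by+np.array([0,0,v[2]]);print(n,P,proj("side",P)[0],proj("top",P)[0])
```

```text
[[ 0.087   0.9962 -0.0007]
 [ 0.9962 -0.087   0.0004]
 [ 0.0004 -0.0007 -1.    ]]
hole [ 0.5112 -0.2498  0.1878] [366.4656 147.8934] [464.9521 275.7041]
top+y [ 0.5177 -0.1751  0.2078] [358.8774 149.8662] [421.8721 272.5548]
bot+y [ 0.5177 -0.1751  0.1028] [356.2962 195.2487] [409.3065 272.8506]
bot-y [ 0.5047 -0.3246  0.1028] [371.1707 171.2476] [491.6795 278.4115]
tab+y top [ 0.5128 -0.2319  0.2438] [366.2068 125.5386] [464.5538 274.964 ]
hole [ 0.5115 -0.2469  0.1878] [366.1608 148.3082] [463.1203 275.5805]
top+y [ 0.518  -0.1721  0.2078] [358.5284 150.3189] [419.9955 272.4281]
bot+y [ 0.518  -0.1721  0.1028] [355.9603 195.7906] [407.6628 272.7396]
bot-y [ 0.505  -0.3216  0.1028] [370.906  171.6748] [490.0284 278.3001]
tab+y top [ 0.513  -0.2289  0.2438] [365.8871 125.9146] [462.5774 274.8307]
```

```bash
python3 -m handwheel '[{"translation":[0.02,0,0],"angular":[0,0,0],"hand":1},{"translation":[0.025,-0.006,0],"angular":[0,0,0],"hand":1},{"translation":[0.025,-0.006,0],"angular":[0,0,0],"hand":1},{"translation":[0.025,-0.006,0],"angular":[0,0,0],"hand":1},{"translation":[0.02,-0.006,0],"angular":[0,0,0],"hand":1},{"translation":[0.01,-0.004,0],"angular":[0,0,-2],"hand":1},{"translation":[0,0,0],"angular":[0,0,-4],"hand":1},{"translation":[0,0,0],"angular":[0,0,-4],"hand":1},{"translation":[0,0,0],"angular":[0,0,-4],"hand":1},{"translation":[0,0,0],"angular":[0,0,0],"hand":1}]'
python3 -c "
from h import *
go([.503,.006,.205],.155)"
```

```text
clock: 5.3
position: [0.4942, -0.1234, 0.2176]
ee_rot: [-0.0, 0.648, 0.761, -0.0]
contact_force: [0.2, -0.1, -1.8]
width: 0.0113
gripper_force: 39.1
t 5.3 pos [ 0.4942 -0.1234  0.2176] w 0.011314519887875907 gf 39.082045555114746 F [ 0.244  -0.0834 -1.8419]
shift mm [126.3404  29.2482  12.6011] turn [-0.0636 -0.0001  0.2668]
```

```bash
python3 -m handwheel '[{"translation":[0.015,0.003,0],"angular":[0,0,0.27],"hand":1},{"translation":[0.025,0.006,0],"angular":[0,0,0],"hand":1},{"translation":[0.025,0.006,0.0],"angular":[0,0,0],"hand":1},{"translation":[0.025,0.006,0.005],"angular":[0,0,0],"hand":1},{"translation":[0.02,0.006,0.01],"angular":[0,0,0],"hand":1},{"translation":[0.012,0.002,0.01],"angular":[0,0,0],"hand":1},{"translation":[0.004,0,0.01],"angular":[0,0,0],"hand":1},{"translation":[0,0,0.01],"angular":[0,0,0],"hand":1},{"translation":[0,0,0],"angular":[0,0,0],"hand":1},{"translation":[0,0,0],"angular":[0,0,0],"hand":1}]' >/dev/null
python3 - <<'E'
from h import *
go([.5034,.0067,.172],.155)
t=manip.get_image("top")[:,:,::-1];s=manip.get_image("side")[:,:,::-1]
cv2.imwrite("pics/d3.png",np.hstack([pan(t,250,200,100,140,4),pan(s,280,150,100,140,4)]))
st=manip.get_state();p=st["position"]; a=.155
bx=np.array([np.cos(a),np.sin(a),0]);by=np.array([-bx[1],bx[0],0])
h=p+[0,0,-.030]
for n,v in [("hole",(0,0,0)),("top+y",(0,.075,.02)),("bot+y",(0,.075,-.085)),("bot-y",(0,-.075,-.085)),("tab+y top",(0,.018,.056))]:
    P=h+v[0]*bx+v[1]*by+np.array([0,0,v[2]]);print(n,P,proj("side",P)[0],proj("top",P)[0])
E
```

```text
t 6.13 pos [0.5034 0.0047 0.1723] w 0.011354830476870926 gf 39.10871207714081 F [ 0.0645 -0.496  -0.838 ]
shift mm [1.9794 0.2692 0.3338] turn [-0.1248  0.0175 -0.206 ]
hole [0.5044 0.0047 0.1435] [348.5616 216.4105] [310.4978 282.4826]
top+y [0.4928 0.0788 0.1635] [347.9576 226.8203] [266.685  290.3759]
bot+y [0.4928 0.0788 0.0585] [345.5004 278.1143] [272.9976 288.5611]
bot-y [ 0.5159 -0.0694  0.0585] [347.7154 235.7476] [349.8574 274.9724]
tab+y top [0.5016 0.0225 0.1995] [349.6812 192.6088] [298.8099 284.9805]
```

View pics/d3.png

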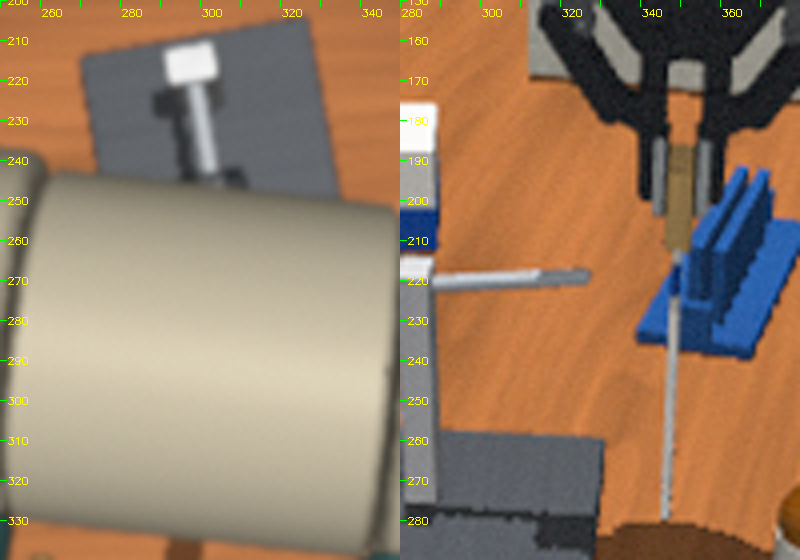

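```bash
python3 -m handwheel '[{"translation":[0.0013,0,0],"angular":[0,0,-0.2],"hand":1},{"translation":[0,0.010,0.001],"angular":[0,0,0],"hand":1},{"translation":[0,0.010,0.001],"angular":[0,0,0],"hand":1},{"translation":[0,0.010,0.001],"angular":[0,0,0],"hand":1},{"translation":[0,0.008,0.001],"angular":[0,0,0],"hand":1},{"translation":[0,0.007,0.001],"angular":[0,0,0],"hand":1},{"translation":[0,0.006,0.001],"angular":[0,0,0],"hand":1},{"translation":[0,0,0],"angular":[0,0,0],"hand":1},{"translation":[0,0,0],"angular":[0,0,0],"hand":1}]'
python3 -c "
from h import *
go([.576,.0175,.1645],.155)"
```

```text
clock: 6.98
position: [0.5542, 0.0151, 0.1669]
ee_rot: [-0.0, 0.65, 0.76, -0.0]
contact_force: [0.1, 0.6, -1.2]
width: 0.0111
gripper_force: 39.1
t 6.98 pos [0.5542 0.0151 0.1669] w 0.011130255165104876 gf 39.13449704647064 F [ 0.1376  0.6324 -1.1513]
shift mm [-1.0043 21.9261  2.3643] turn [-0.0613 -0.0055  0.0711]
```

```bash
python3 -m handwheel '[{"translation":[-0.001,0.006,0.0005],"angular":[0,0,0],"hand":1},{"translation":[0,0.006,0.0005],"angular":[0,0,0],"hand":1},{"translation":[0,0.006,0.0005],"angular":[0,0,0],"hand":1},{"translation":[0,0.004,0.0005],"angular":[0,0,0],"hand":1},{"translation":[0,0,0],"angular":[0,0,0],"hand":1},{"translation":[0,0,0],"angular":[0,0,0],"hand":1}]'
python3 - <<'E'
from h import *
s=manip.get_image("side")[:,:,::-1]
go([.576,.0175,.1645],.155)
cv2.imwrite("pics/d4.png",pan(s,250,130,130,140,4))
E
```

```text
clock: 7.48
position: [0.5762, 0.0174, 0.1651]
ee_rot: [-0.0, 0.65, 0.76, -0.0]
contact_force: [-0.0, -0.1, -2.1]
width: 0.0115
gripper_force: 39.2
t 7.53 pos [0.5759 0.0174 0.1651] w 0.011560129400217296 gf 39.16287302970886 F [-0.1081  1.0408 -1.1225]
shift mm [0.067  0.1165 0.6362] turn [-0.0339 -0.0003  0.056 ]
```

View pics/d4.png

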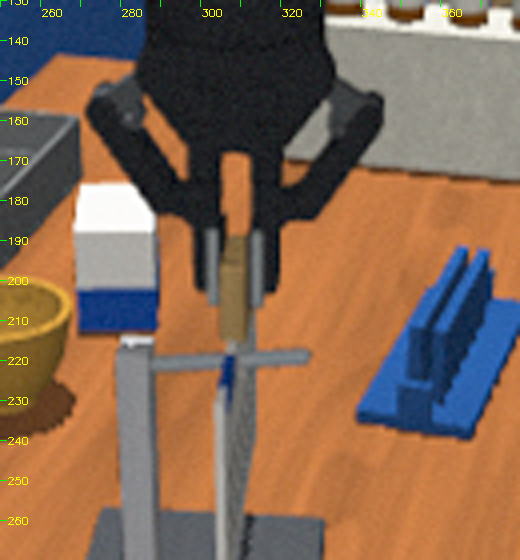

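```bash
python3 -m handwheel '[{"translation":[0,0,0.001],"angular":[0,0,0],"hand":1},{"translation":[0,0,0.001],"angular":[0,0,0],"hand":1},{"translation":[0,0,0.001],"angular":[0,0,0],"hand":1},{"translation":[0,0,0],"angular":[0,0,0],"hand":1}]'
python3 -m handwheel '[{"translation":[0,0,0.001],"angular":[0,0,0],"hand":1},{"translation":[0,0,0],"angular":[0,0,0],"hand":1}]'
python3 -m handwheel '[{"translation":[0,0,0.0007],"angular":[0,0,0],"hand":1},{"translation":[0,0,0],"angular":[0,0,0],"hand":1}]'
```

```text
clock: 7.87
position: [0.5757, 0.0174, 0.162]
ee_rot: [-0.0, 0.65, 0.76, -0.0]
contact_force: [0.9, 0.1, -1.1]
width: 0.0113
gripper_force: 39.2
clock: 8.03
position: [0.5759, 0.0174, 0.1612]
ee_rot: [-0.0, 0.65, 0.76, -0.0]
contact_force: [-0.1, 0.1, -1.5]
width: 0.0113
gripper_force: 39.1
clock: 8.2
position: [0.5762, 0.0173, 0.1608]
ee_rot: [0.0, 0.65, 0.76, 0.0]
contact_force: [0.1, -0.8, -0.5]
width: 0.0111
gripper_force: 39.4
```

```bash
python3 -m handwheel '[{"translation":[0,0,0.0005],"angular":[0,0,0],"hand":1},{"translation":[0,0,0.0005],"angular":[0,0,0],"hand":1},{"translation":[0,0,0],"angular":[0,0,0],"hand":1},{"translation":[0,0,0],"angular":[0,0,0],"hand":1}]'
```

```text
clock: 8.53
position: [0.5763, 0.0173, 0.1605]
ee_rot: [0.001, 0.65, 0.76, 0.0]
contact_force: [-2.0, -0.8, 5.6]
width: 0.0111
gripper_force: 40.1
```

```bash
python3 -m handwheel '[{"translation":[0,0,-0.0005],"angular":[0,0,0],"hand":0.84},{"translation":[0,0,0],"angular":[0,0,0],"hand":0.8},{"translation":[0,0,0],"angular":[0,0,0],"hand":0.75},{"translation":[0,0,0],"angular":[0,0,0],"hand":0.7},{"translation":[0,0,0],"angular":[0,0,0],"hand":0.65},{"translation":[0,0,0],"angular":[0,0,0],"hand":0.6},{"translation":[0,0,0],"angular":[0,0,0],"hand":0.55},{"translation":[0,0,0],"angular":[0,0,0],"hand":0.5},{"translation":[0,0,0],"angular":[0,0,0],"hand":0.5},{"translation":[0,0,0],"angular":[0,0,0],"hand":0.5}]'
python3 -m handwheel '[{"translation":[0,0,-0.01],"angular":[0,0,0],"hand":0.5},{"translation":[0,0,-0.02],"angular":[0,0,0],"hand":0.5},{"translation":[0,0,-0.03],"angular":[0,0,0],"hand":0.5},{"translation":[0,0,-0.03],"angular":[0,0,0],"hand":0.4},{"translation":[0,0,-0.02],"angular":[0,0,0],"hand":0.3},{"translation":[0,0,0],"angular":[0,0,0],"hand":0.2}]'
python3 - <<'E'
from h import *
go([.4803,.2653,.23],-.108)
cv2.imwrite("pics/e_s.png",manip.get_image("side")[:,:,::-1])
E
```

```text
clock: 9.37
position: [0.5761, 0.0174, 0.1601]
ee_rot: [0.0, 0.65, 0.76, -0.0]
contact_force: [-0.3, 0.1, -0.3]
width: 0.043
gripper_force: 0.0
clock: 9.87
position: [0.5788, 0.0172, 0.2763]
ee_rot: [0.004, 0.65, 0.76, 0.003]
contact_force: [0.1, -0.6, 0.2]
width: 0.0678
gripper_force: 0.0
t 9.87 pos [0.5788 0.0172 0.2763] w 0.0678334511137629 gf 0.0 F [ 0.0697 -0.5833  0.2258]
shift mm [260.5087 -59.194   44.919 ] turn [ 0.6254  0.0763 15.1257]
```

```bash
python3 -m handwheel '[{"translation":[0.03,-0.007,0],"angular":[0,0,0],"hand":0.2},{"translation":[0.03,-0.007,0],"angular":[0,0,0],"hand":0.2},{"translation":[0.03,-0.007,0],"angular":[0,0,0],"hand":0.2},{"translation":[0.03,-0.007,0],"angular":[0,0,0],"hand":0.1},{"translation":[0.03,-0.007,0],"angular":[0,0,0],"hand":0.1},{"translation":[0.03,-0.007,0],"angular":[0,0,0],"hand":0.1},{"translation":[0.03,-0.007,0.01],"angular":[0,0,0],"hand":0.1},{"translation":[0.03,-0.007,0.01],"angular":[0,0,0],"hand":0.1},{"translation":[0.02,-0.003,0.01],"angular":[0,0,5],"hand":0.1},{"translation":[0,0,0.01],"angular":[0,0,5],"hand":0.1}]'
python3 -m handwheel '[{"translation":[0,0,0.005],"angular":[0.6,0,5],"hand":0.1},{"translation":[0,0,0],"angular":[0,0,0],"hand":0.1},{"translation":[0,0,0],"angular":[0,0,0],"hand":0.1}]' >/dev/null
python3 - <<'E'
from h import *
go([.4803,.2653,.121],-.108)
cv2.imwrite("pics/e_t.png",manip.get_image("top")[:,:,::-1]); cv2.imwrite("pics/e_s2.png",manip.get_image("side")[:,:,::-1])
E
```

```text
clock: 10.75
position: [0.4749, 0.2685, 0.2285]
ee_rot: [-0.002, 0.714, 0.7, -0.0]
contact_force: [0.6, -0.6, -0.4]
width: 0.0769
gripper_force: 0.0
t 11.0 pos [0.4768 0.2649 0.224 ] w 0.0770538155035244 gf 0.0 F [0.7427 0.2758 0.6884]
shift mm [  0.9663   4.7578 102.9434] turn [-0.7155  0.0999  0.2544]
```

```bash
python3 -m handwheel '[{"translation":[0.001,0.004,0.02],"angular":[-0.65,0,0.25],"hand":0.1},{"translation":[0,0,0.03],"angular":[0,0,0],"hand":0.1},{"translation":[0,0,0.025],"angular":[0,0,0],"hand":0.1},{"translation":[0,0,0.015],"angular":[0,0,0],"hand":0.1},{"translation":[0,0,0.012],"angular":[0,0,0],"hand":0.2},{"translation":[0,0,0],"angular":[0,0,0],"hand":0.4},{"translation":[0,0,0],"angular":[0,0,0],"hand":0.4}]' 40
python3 -c "
from h import *
go([.4797,.2653,.121],-.108)"
```

```text
clock: 11.68
position: [0.4814, 0.2653, 0.123]
ee_rot: [0.0, 0.745, 0.667, -0.0]
contact_force: [0.6, 0.9, 0.1]
width: 0.0514
gripper_force: 0.0
t 11.68 pos [0.4814 0.2653 0.123 ] w 0.051394863119190726 gf 0.0 F [0.6    0.93   0.1125]
shift mm [-0.1584 -1.7075  2.0268] turn [ 0.023   0.0498 -0.1203]
```

Now close gradually to about 15 mm.

```bash
python3 -m handwheel '[{"translation":[0,-0.0015,0.001],"angular":[0,0,0],"hand":0.45},{"translation":[0,0,0],"angular":[0,0,0],"hand":0.5},{"translation":[0,0,0],"angular":[0,0,0],"hand":0.55},{"translation":[0,0,0],"angular":[0,0,0],"hand":0.6},{"translation":[0,0,0],"angular":[0,0,0],"hand":0.65},{"translation":[0,0,0],"angular":[0,0,0],"hand":0.7},{"translation":[0,0,0],"angular":[0,0,0],"hand":0.75},{"translation":[0,0,0],"angular":[0,0,0],"hand":0.79},{"translation":[0,0,0],"angular":[0,0,0],"hand":0.82},{"translation":[0,0,0],"angular":[0,0,0],"hand":0.82}]' 40
python3 -m handwheel '[{"translation":[0,0,0],"angular":[0,0,0],"hand":0.82},{"translation":[0,0,0],"angular":[0,0,0],"hand":0.82},{"translation":[0,0,0],"angular":[0,0,0],"hand":0.82},{"translation":[0,0,0],"angular":[0,0,0],"hand":0.82}]'
```

```text
clock: 12.52
position: [0.4803, 0.2666, 0.1255]
ee_rot: [0.001, 0.745, 0.667, 0.002]
contact_force: [-3.7, -0.3, 15.4]
width: 0.0157
gripper_force: 12.7
clock: 12.85
position: [0.4803, 0.2666, 0.1255]
ee_rot: [0.001, 0.745, 0.667, 0.002]
contact_force: [-4.4, -0.8, 15.5]
width: 0.0156
gripper_force: 12.8
```

```bash
python3 -m handwheel '[{"translation":[0,0,-0.004],"angular":[0,0,0],"hand":0.82},{"translation":[0,0,-0.004],"angular":[0,0,0],"hand":0.82},{"translation":[0,0,-0.01],"angular":[0,0,0],"hand":0.82},{"translation":[0,0,-0.015],"angular":[0,0,0],"hand":0.82},{"translation":[0,0,-0.02],"angular":[0,0,0],"hand":0.82},{"translation":[0,0,-0.02],"angular":[0,0,0],"hand":0.82},{"translation":[0,0,-0.02],"angular":[0,0,0],"hand":0.82},{"translation":[0,0,-0.015],"angular":[0,0,0],"hand":0.82},{"translation":[0,0,-0.005],"angular":[0,0,0],"hand":0.82},{"translation":[0,0,0],"angular":[0,0,0],"hand":0.82}]' 40
python3 - <<'E'
from h import *
t=manip.get_image("top")[:,:,::-1];s=manip.get_image("side")[:,:,::-1]
go([.56,.06,.25],.155)
cv2.imwrite("pics/f_t.png",t);cv2.imwrite("pics/f_s.png",s)
p=manip.get_state()["position"]
q=manip.get_state()["ee_rot"];r=R.from_quat(np.r_[q[1:],q[0]])
print("tcp",proj("side",p),proj("top",p))
a=-.108;bx=np.array([np.cos(a),np.sin(a),0]);by=np.array([-bx[1],bx[0],0])
for n,v in dict(pin0=(0,.013,-.0172),pin1=(0,-.013,-.0172),ja=(.0115,.013,-.05),jb=(-.0115,.013,-.05)).items(): print(n,proj("side",p+v[0]*bx+v[1]*by+np.array([0,0,v[2]])))
# red pixels
hsv=cv2.cvtColor(s,cv2.COLOR_BGR2HSV);m=((hsv[...,0]<6)|(hsv[...,0]>174))&(hsv[...,1]>180)&(hsv[...,2]>60)
n,l,st,c=cv2.connectedComponentsWithStats(m.astype(np.uint8));print(st[st[:,4]>20])
# hanging board: white/blue
cv2.imwrite("pics/g.png",np.hstack([pan(s,280,180,66,100,6),pan(s,290,200,66,100,6)]))
E
```

```text
clock: 13.68
position: [0.4806, 0.2662, 0.2367]
ee_rot: [0.001, 0.745, 0.667, 0.002]
contact_force: [0.5, -0.1, -1.3]
width: 0.0155
gripper_force: 9.8
t 13.78 pos [0.4793 0.2656 0.2344] w 0.015347433666251815 gf 9.781423229724169 F [-0.7704 -0.9205 -1.3297]
shift mm [-195.5164  102.8123  -15.3867] turn [ -0.0132   0.0655 -15.1988]
tcp [[333.5719 250.1716]] [[140.5876 303.0026]]
pin0 [[329.8631 267.6082]]
pin1 [[336.4639 256.55  ]]
ja [[320.6445 287.3448]]
jb [[338.1238 291.254 ]]
[[     0      0    640    480 302466]
 [   325    228     25     64    714]
 [   319    272     11     16     70]
 [   221    313     43     75   1774]
 [   390    365     50     83   2176]]
```

Run:
```python
from h import *
s=cv2.imread("pics/f_s.png");t=cv2.imread("pics/f_t.png")
h=np.array([.576,.018,.1305])
for a in(.155,.13,.18):
    bx=np.array([np.cos(a),np.sin(a),0]);by=np.array([-bx[1],bx[0],0])
    W=lambda v:h+v[0]*bx+v[1]*by+np.array([0,0,v[2]])
    print(a,"mark poly",proj("side",[W((-.002,y,z)) for y,z in((.031,.02),(.061,.02),(.061,.006),(.031,.006))]).tolist())
    for n,v in {"top+y":(0,.075,.02),"bot+y":(0,.075,-.085),"top-y":(0,-.075,.02),"tabtop+":(0,.018,.056),"tabtop-":(0,-.018,.056)}.items(): print(n,proj("side",W(v))[0],proj("top",W(v))[0])
for im in(s,t):
    hsv=cv2.cvtColor(im,cv2.COLOR_BGR2HSV);m=(abs(hsv[...,0].astype(int)-112)<12)&(hsv[...,1]>150)&(hsv[...,2]>60)
    n,l,st,c=cv2.connectedComponentsWithStats(m.astype(np.uint8))
    for i in range(1,n):
        if st[i,4]>6 and 230<c[i,0]<360 and 150<c[i,1]<300: print("blue",st[i],c[i])
    cv2.imwrite
A=pan(s,270,180,66,100,6);B=pan(t,260,225,66,100,6)
cv2.imwrite("pics/g.png",np.hstack([A,B]))
```

```text
0.155 mark poly [[308.1875947277618, 219.78425129501417], [306.3602223065941, 228.09135835617167], [306.42494449250154, 235.15933273557172], [308.23302119096996, 226.69662846372776]]
top+y [304.2805 232.1106] [259.35   248.7864]
bot+y [304.8886 282.4462] [266.3862 251.8031]
top-y [312.7631 194.3601] [344.5481 233.7459]
tabtop+ [307.7046 198.0973] [290.3969 241.5782]
tabtop- [309.7808 189.5872] [311.8009 237.7998]
0.13 mark poly [[307.7486801111311, 219.7747620595169], [305.47024859081307, 228.05799999044092], [305.543606290237, 235.12573951354992], [307.7982268423473, 226.68714686251377]]
top+y [303.1734 232.0503] [259.184  247.7209]
bot+y [303.8583 282.3821] [266.2384 250.86  ]
top-y [313.7066 194.4059] [344.7268 234.8089]
tabtop+ [307.4492 198.0848] [290.354  241.3108]
tabtop- [310.0264 189.5989] [311.8446 238.067 ]
0.18 mark poly [[308.62694745462204, 219.78852217217903], [307.25197369025204, 228.11376485247692], [307.308039294733, 235.181772799951], [308.66824855411903, 226.7007925436524]]
top+y [305.391 232.157] [259.5426 249.8476]
bot+y [305.922  282.4948] [266.5576 252.7423]
top-y [311.8176 194.3244] [344.3429 232.6878]
tabtop+ [307.9607 198.1071] [290.4464 241.8444]
tabtop- [309.5346 189.578 ] [311.7506 237.5338]
blue [270 203  20   9 172] [279.0581 206.9767]
blue [306 223   3   9  25] [306.92 226.92]
blue [268 245  14   5  32] [275.0625 247.0625]
```

View pics/g.png

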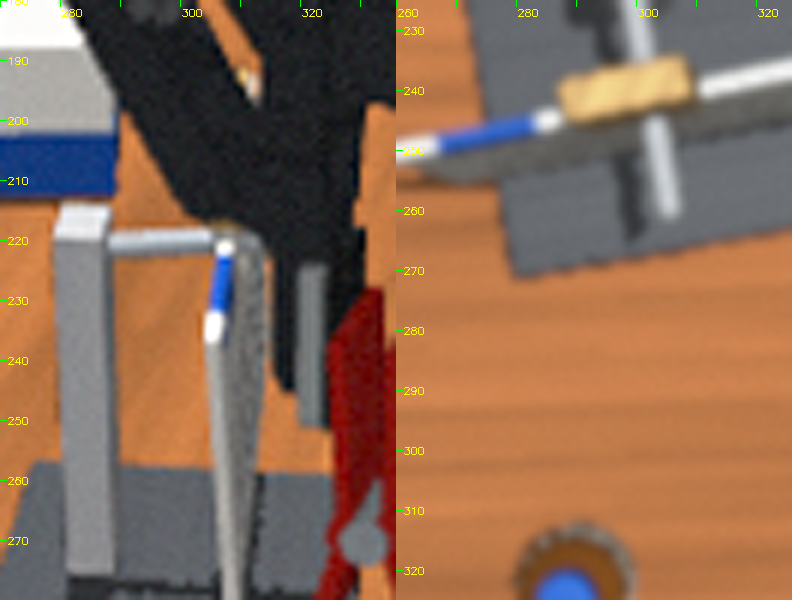

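```bash
python3 -m handwheel '[{"translation":[-0.01,0.005,0],"angular":[0,0,-2],"hand":0.82},{"translation":[-0.018,0.01,0],"angular":[0,0,-2],"hand":0.82},{"translation":[-0.018,0.01,0],"angular":[0,0,-2],"hand":0.82},{"translation":[-0.018,0.01,0],"angular":[0,0,-2],"hand":0.82},{"translation":[-0.018,0.01,0],"angular":[0,0,-2],"hand":0.82},{"translation":[-0.018,0.01,0],"angular":[0,0,-2],"hand":0.82},{"translation":[-0.018,0.01,0],"angular":[0,0,-2],"hand":0.82},{"translation":[-0.01,0.005,0],"angular":[0,0,-1.7],"hand":0.82},{"translation":[0,0,0],"angular":[0,0,0],"hand":0.82},{"translation":[0,0,0],"angular":[0,0,0],"hand":0.82}]' 40
python3 -c "
from h import *
for z in (.1505,): print(onz('top',(275.2,247.2),z))
go([.568,.0640,.232],.165)"
```

```text
clock: 14.62
position: [0.5504, 0.1388, 0.2337]
ee_rot: [-0.001, 0.648, 0.762, -0.001]
contact_force: [-0.1, -0.1, -1.1]
width: 0.0153
gripper_force: 9.8
[0.5666 0.0646 0.1505]
t 14.62 pos [0.5504 0.1388 0.2337] w 0.015295240265931992 gf 9.785936109256 F [-0.0911 -0.0889 -1.0661]
shift mm [-76.6481   5.3344   1.6565] turn [-0.1411  0.002  -0.1894]
```

```bash
python3 -m handwheel '[{"translation":[-0.01,0.001,0],"angular":[0,0,-0.2],"hand":0.82},{"translation":[-0.015,0.001,0],"angular":[0,0,0],"hand":0.82},{"translation":[-0.015,0.001,0],"angular":[0,0,0],"hand":0.82},{"translation":[-0.015,0.001,0],"angular":[0,0,0],"hand":0.82},{"translation":[-0.012,0.001,0],"angular":[0,0,0],"hand":0.82},{"translation":[-0.008,0,0],"angular":[0,0,0],"hand":0.82},{"translation":[-0.001,0,0],"angular":[0,0,0],"hand":0.82},{"translation":[0,0,0],"angular":[0,0,0],"hand":0.82},{"translation":[0,0,0],"angular":[0,0,0],"hand":0.82}]' 40 >/dev/null
python3 - <<'E'
from h import *
s=manip.get_image("side")[:,:,::-1]
go([.5675,.064,.188],.165)
cv2.imwrite("pics/h_s.png",s)
p=manip.get_state()["position"];a=.165;bx=np.array([np.cos(a),np.sin(a),0]);by=np.array([-bx[1],bx[0],0])
W=lambda *v:p+v[0]*bx+v[1]*by+np.array([0,0,v[2]])
print("pred jaws in/out",proj("side",[W(x,.013,-.0525) for x in(.0165,.0115,-.0115,-.0165)]).tolist())
hsv=cv2.cvtColor(s,cv2.COLOR_BGR2HSV);m=((hsv[...,0]<6)|(hsv[...,0]>174))&(hsv[...,1]>150)&(hsv[...,2]>50)
for v in range(190,232,3):
    u=np.where(m[v,270:345])[0]+270; g=np.split(u,np.where(np.diff(u)>1)[0]+1) if len(u) else []
    print(v,[(int(x[0]),int(x[-1])) for x in g])
b=(abs(hsv[...,0].astype(int)-112)<12)&(hsv[...,1]>150)&(hsv[...,2]>60);b[:,:295]=0;b[:,320:]=0;b[:210]=0;b[250:]=0
print("blue",np.argwhere(b).min(0),np.argwhere(b).max(0),np.argwhere(b).mean(0))
for v in range(222,262,6): # white plate edge
    r=s[v,290:330].astype(int); print(v,"".join("W" if x.min()>120 and np.ptp(x)<40 else "." for x in r))
E
```

```text
t 15.42 pos [0.5684 0.0656 0.2352] w 0.015355999938529546 gf 9.782243123045191 F [-0.5215 -0.3392 -0.4121]
shift mm [-1.3994 -1.1821 47.2464] turn [0.0379 0.0132 0.1608]
pred jaws in/out [[295.3509909391454, 210.87613122601212], [298.326618926392, 210.99732839623448], [312.0396845254158, 211.55586083133667], [315.0262708413417, 211.67750433370537]]
190 [(303, 304), (308, 312)]
193 [(302, 302), (309, 312)]
196 [(302, 303), (309, 313)]
199 [(302, 302), (310, 314)]
202 [(300, 301), (311, 315)]
205 [(299, 301), (312, 317)]
208 [(298, 300), (313, 316)]
211 [(314, 314)]
214 []
217 []
220 []
223 []
226 []
229 []
blue [223 306] [231 308] [227.3  306.85]
222 ................W.W.W...................
228 ........................................
234 ...............WW.......................
240 ...............WW.......................
246 ...............WWW......................
252 ...............WWW......................
258 ................WW......................
```

```bash
python3 -m handwheel '[{"translation":[-0.0005,0,0.005],"angular":[0,0,0],"hand":0.82},{"translation":[-0.0005,0,0.008],"angular":[0,0,0],"hand":0.82},{"translation":[0,0,0.007],"angular":[0,0,0],"hand":0.82},{"translation":[0,0,0.005],"angular":[0,0,0],"hand":0.82},{"translation":[0,0,0],"angular":[0,0,0],"hand":0.82},{"translation":[0,0,0],"angular":[0,0,0],"hand":0.82}]' 40
python3 -m handwheel '[{"translation":[0,0,0.005],"angular":[0,0,0],"hand":0.82},{"translation":[0,0,0.006],"angular":[0,0,0],"hand":0.82},{"translation":[0,0,0.006],"angular":[0,0,0],"hand":0.82},{"translation":[0,0,0.004],"angular":[0,0,0],"hand":0.82},{"translation":[0,0,0],"angular":[0,0,0],"hand":0.82},{"translation":[0,0,0],"angular":[0,0,0],"hand":0.82},{"translation":[0,0,0],"angular":[0,0,0],"hand":0.82}]' 40
python3 - <<'E'
from h import *
s=manip.get_image("side")[:,:,::-1];t=manip.get_image("top")[:,:,::-1]
go([.5675,.064,.188],.165)
cv2.imwrite("pics/i.png",np.hstack([pan(s,275,180,66,100,6),pan(t,255,215,66,100,6)]))
cv2.imwrite("pics/i_s.png",s)
hsv=cv2.cvtColor(s,cv2.COLOR_BGR2HSV);m=((hsv[...,0]<6)|(hsv[...,0]>174))&(hsv[...,1]>150)&(hsv[...,2]>50)
for v in range(215,250,2):
    r=s[v,285:330].astype(int); print(v,"".join("R" if m[v,285+i] else "B" if x[0]>x[2]+60 else "W" if x.min()>120 and np.ptp(x)<40 else "g" if np.ptp(x)<25 else "." for i,x in enumerate(r)))
E
```

```text
clock: 15.92
position: [0.5685, 0.064, 0.2095]
ee_rot: [-0.0, 0.646, 0.764, -0.0]
contact_force: [0.1, 0.1, -0.5]
width: 0.0154
gripper_force: 9.8
clock: 16.5
position: [0.569, 0.0639, 0.1893]
ee_rot: [0.001, 0.646, 0.764, 0.0]
contact_force: [0.0, -0.1, -0.6]
width: 0.0156
gripper_force: 9.8
t 16.6 pos [0.5691 0.0639 0.1895] w 0.015414592548855906 gf 9.785076814005151 F [ 0.5264  0.0701 -0.3448]
shift mm [ 0.369  -1.5585  1.5253] turn [0.0807 0.0499 0.1264]
215 WWWW..............RRgggRRRRR.................
217 WWW..............R.ggWggRRRR.WWWWWWWWWWWWW...
219 WWWWWWWWWWWWWWWWWR.ggggg.RRRRWWWWWWWWWWWWW...
221 WWgWWWWWWWWWWgWg.RRggggW.RRRRR...............
223 WWgg............RR....B..RRRRR...............
225 WWgg...........RRR...BB.g.RRRRR..............
227 WWgg..........RRR....BBBggRRRRRRR............
229 WWgg..........RRR....BB.gg.RRRRRR............
231 WWgg.........RRR.....BB.ggg.RRRR.............
233 WWgg.........RR.....WWgggggg.RRR.............
235 WWgg...............WWW.ggggggg...............
237 WWgg...............WWWgggggggg...............
239 WWgg...............WWWggggggg................
241 WWgg................WWggggggg................
243 WWWg................WWggggggg................
245 WWWg................WWggggggg................
247 WWWg................WWWgggggg................
249 WWWg................WWWggggg.................
```

```bash
python3 -m handwheel '[{"translation":[0,0,0],"angular":[0,0,0],"hand":0.82},{"translation":[0,0,0],"angular":[0,0,0],"hand":0.82},{"translation":[0,0,0],"angular":[0,0,0],"hand":0.82},{"translation":[0,0,0],"angular":[0,0,0],"hand":0.82},{"translation":[0,0,0],"angular":[0,0,0],"hand":0.82},{"translation":[0,0,0],"angular":[0,0,0],"hand":0.82}]' 40; python3 -c "
from rig import manip
print(manip.sign_off())"
```

```text
clock: 17.1
position: [0.5688, 0.0639, 0.1892]
ee_rot: [0.001, 0.646, 0.764, 0.0]
contact_force: [0.2, -0.1, -0.9]
width: 0.0156
gripper_force: 9.8
the job is handed in; nothing more can be done
None
```

I handed the job in at 17.1 s: the board hangs free on the peg, and the clip is held open around its top edge at the blue mark, jaw tips about 14 mm down by the last side image; I was given no verdict.

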